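# Lock the jig plate onto the press bed

### The job

Lift the blue jig plate straight up off the two dowels of its plywood stand, keeping it level, and lower it gently over the two screw heads on the white press bed, its upturned flange at the end away from the control box, until it lies flat on the bed. Let go of it there, then push it along the bed towards the control box until it is fully home, locked under both screw heads. Leave the mugs, flasks and other things on the table where they stand.

Things in the scene. Friction and masses are not known exactly. Their poses are not given: they have to be found in the camera images.
- plate: Blue jig plate, loose, about 0.45 kg: 180 (x) x 110 (y) x 5 mm. Origin: centre of its underside; x along its length, z up. Upturned flange at its -x end, black handle on the middle, rubber strips 11 mm high at y = -46 and +46. Square 9.6 mm dowel holes at (-72, +38) and (+72, -38). Starts lying on the stand with the dowels in these holes, its axes along the stand's.
- plate_handle (a point): Centre of the plate's black handle bar, 38 mm above the plate's underside at plate x = 0, y = 0. The bar is 52 mm long (plate x), 14 mm wide (y), from 27 to 49 mm above the underside, on two slim posts below its ends.
- plate_flange (a point): Middle of the outer face of the plate's upturned flange, at plate x = -90, y = 0, 20 mm above the underside. The flange is as wide as the plate, 5 mm thick, its top 30 mm above the underside. The face looks to plate -x; push on it towards plate +x.
- keyhole_front (a point): Centre of the wide opening of the front keyhole, on the plate's top at plate x = +63, y = 0. Opening octagonal, 24 mm across; from it an 11 mm wide slot runs towards plate -x and ends 30 mm from this point.
- keyhole_rear (a point): The same for the rear keyhole, of the same size and direction, at plate x = -37, y = 0.
- stand: Plywood storage stand, fixed: block 200 (x) x 120 (y) x 25 mm. Origin: centre of its underside on the table. Two brass dowels 8 mm in diameter rise 22 mm above its top at (-72, +38) and (+72, -38); the plate is free once raised 25 mm. It stands on the left or on the right, turned up to 0.35 rad.
- bed: Press bed, fixed: white deck 220 (x) x 140 (y) mm, top 20 mm above the table. Origin: under the deck's centre, on the table; +x points to the control box (62 x 120 x 50 mm, blue panel) that adjoins the deck's +x end. Two shoulder screws at x = -50 and +50. On the side where the stand is not, turned up to 0.35 rad, its +x roughly away from the robot.
- screw_far (a point): Centre of the top of the screw head nearer the control box, bed x = +50, y = 0, 13 mm above the deck. Head dark, 16 mm in diameter, 5 mm thick; below it a shank 8 mm in diameter, 8 mm tall.
- screw_near (a point): The same for the other screw, of the same size, at bed x = -50, y = 0.
- bed_entry (a point): Point on the deck's top at bed x = -13, y = 0. With the plate's origin here and its axes along the bed's, the wide openings are centred on the screw heads (the heads clear by 3 to 4 mm all round).
- bed_home (a point): Point on the deck's top at bed x = +13, y = 0. The plate's origin comes here when pushed fully home, 26 mm towards bed +x from bed_entry, the shanks against the slot ends (a hard stop). The heads then hold the plate down; only its friction on the deck, 1 to 5 N, resists the push.
- mug_white: Bystander: white mug, 82 mm wide, 95 mm tall. Origin: centre of its underside.
- mug_pink: Bystander: pink mug, 82 mm wide, 95 mm tall. Origin: centre of its underside.
- flask_a: Bystander: white flask, 66 mm wide, 200 mm tall. Origin: centre of its underside.
- flask_b: Bystander: bare aluminium flask, 66 mm wide, 170 mm tall. Origin: centre of its underside.
- spray: Bystander: blue spray bottle with a white trigger head, 74 mm wide, 216 mm tall. Origin: centre of its underside.
- tape: Bystander: roll of yellow tape lying flat, 70 mm wide, 24 mm tall, between stand and bed. Origin: centre of its underside.
- reel: Bystander: green ribbon reel lying flat, 90 mm wide, 26 mm tall, between stand and bed. Origin: centre of its underside.
Not all that is in view belongs to the job. What is shaped like the stand but turquoise is not meant.

How it is judged:
By the outcome, as a careful person would: the job done as asked, in the order asked, and still so for the second after the job is handed in, with the robot touching nothing.
It also fails if it takes over 54 s, if anything falls off the work surface, if the arm or the gripper's body presses on something with over 40 N, if the wrist force passes 120 N, or if a joint passes its speed limit or range.

### The arm

A 6-joint arm with a two-finger parallel gripper is mounted at the origin on the work surface. World frame = base frame: x ahead of the robot, y to its left, z up, the work surface at z = 0. Lengths are in mm, angles in degrees, forces in N, time in s.
With the tool pointing down it reaches from about 350 to 850 mm from the base axis. Payload 8.1 kg.
Tool frame: the origin (TCP) lies midway between the tips of the shut fingers; the grasp point (between the pads) lies 19 mm behind it; z points along the fingers, y is the line along which they close (so a half turn about z gives the same grasp; the last joint's range is limited). The gripper opens to 85 mm and grips with 20 to 120 N. Pads are 22 mm wide; open, the fingers measure 114 mm over their backs; the gripper's body (76 mm by 85 mm) begins 54 mm behind the grasp point. The pads swing forward as they close: fully open they stand 13 mm farther back than shut.
Start: joints at [71.883, 7.471, 85.268, -0, 87.261, -4.893], TCP at [137.231, 584.1, 231.292] pointing down, gripper open.
Joint ranges: [-169.43, 169.43], [-51.17, 129.36], [1.28, 143.12], [-76.62, 256.62], [0, 156.53], [-152.29, 152.29]. Speed limits (degrees/s): [136.94, 136.94, 159.86, 180, 180, 180].

### API

Orientations are given as [roll, pitch, yaw] about the fixed x, y, z axes, in that order (R = Rz(yaw) Ry(pitch) Rx(roll)).
In Python, from bench import sense, snapshot, camera_params, hand_in, masks_of, pinpoint gives the robot as it stands.
- The arm moves only by the tool step_arm, never from a script. Its argument "targets" is a list of rows, each an object with "angular": the turn, a rotation vector about the tool's x, y, z scaled (see below), a list of three; "dp": the shift along the tool's x, y, z scaled (see below), a list of three; "fingers": the closure, from 0 (fully open) to 1 (shut). A call has exactly 8 rows; each row is the pose to reach, as a shift and turn from the pose commanded when the call began, along the tool's axes at that moment, turning the shorter way round; what a row does not reach only later rows make up. The controller multiplies each number of a shift by 0.2 m and each number of a turn by 180 degrees. A row lasts 1/8 s, in which the tool goes at most 62.5 mm and 10.7 degrees, less where a joint would pass 70% of its speed; a pose out of reach is approached as far as the arm can. A call with a number of a shift or a turn outside -1 to 1 is refused whole. A call with a gripper value outside its range is refused whole. The fingers move at their own pace and stop on an object; "newtons" is the grip in N (left out, the last holds). Time passes only in rows, so rows that repeat a pose let the fingers close, or fill a call up. It gives the time, the measured TCP pose, the force, the opening and the grip force at its end, in the units of the state.
- sense(): the state, without advancing time (a new reading comes with each control period).
- snapshot(name): name is "side" or "top"; returns the picture (420x560x3 uint8, blue, green, red); there is no depth.
- camera_params(name): a dict with "vfov" (degrees; the focal length in pixels is half the picture's height over the tangent of half this angle, whatever the lens; pixels are square), "cx", "cy" (the principal point, pixels), "D" ([k1, k2, p1, p2, k3] as OpenCV has them; the pictures are not rectified), "R" (3x3) and "t" (3): a world point X has camera coordinates R X + t. Camera axes: x right, y down, z forward; pixel columns grow to the right and rows downward; lengths in mm; the calibration is good to about 2 mm. A picture is of the moment at which its call begins. camera_params takes no time and is no camera call.
- hand_in(): hands the job in; it is judged then, once.
Trained networks look in the newest picture that a camera, given by its name, has taken for a name from the list of things; names that differ only in an ending like _2 or _b are one class to them, and where a whole thing is asked for, a point or a joint stands for the part that bears it (a point fixed in the world has none). Each returns a list of dicts, best first, with "conf" (0 to 1); they miss things now and then, are a little off and sometimes report something else, mostly with a low value. They report only what shows in the picture. A call takes as long as a camera call. They do not tell look-alikes from the thing itself.
- masks_of(camera, label): "pixels" (420x560 bool, what is visible of it) and "at" ([column, row] in pixels, amid what is visible of it).
- pinpoint(camera, label): "at" ([column, row] in pixels: a listed point, or the origin of a listed thing).
The state is a dict: "time": time; "joint_pos": joint angles; "qd": joint speeds; "joint_efforts": joint torques, N m; "tool_pos": TCP position; "tcp_rot": TCP orientation; "ft_force": force on the tool from outside, world axes, zero at the start; "wrist_torque": the same for the moment, N m; "finger_gap": finger opening in mm; "grip_force": force on a finger pad.
Only numpy, scipy, OpenCV 4.12 (cv2) and the standard library are available. Lean on these libraries where they do the work, as an engineer would, in place of code of your own. Each camera call takes 0.05 s, during which the arm holds its last target. There are 200 camera calls.

## Working session

There is one attempt and no reset: what is moved stays moved. The work goes in short steps, Python scripts to look and compute and a tool call to move; the robot and the scene stay as the last step left them, time stands still between calls to the robot, and variables do not carry over. Pictures are saved under pics/ and viewed, at most 10 in all, crops included, and the job is handed in when it is done.

Besides the shell and the picture viewer there is one more tool, called after "Emit:" as name(argument=value, ...), one argument or row to a line, values as JSON. step_arm: Moves the arm, as the interface text tells. Its arguments: {"type":"object","properties":{"targets":{"type":"array","items":{"type":"object","properties":{"angular":{"type":"array","items":{"type":"number","minimum":-1,"maximum":1}},"dp":{"type":"array","items":{"type":"number","minimum":-1,"maximum":1}},"fingers":{"type":"number"}}}},"newtons":{"type":"number"}},"required":["targets"]}

```bash
mkdir -p pics; ls
python3 - <<'E'
from bench import *
import cv2,numpy as np
for n in("top","side"):
    im=snapshot(n); cv2.imwrite(f"pics/{n}0.png",im)
    p=camera_params(n); print(n,p['vfov'],p['cx'],p['cy'],p['D'],np.round(-np.array(p['R']).T@np.array(p['t'])),np.round(p['R'],2).tolist())
    for l in("plate","plate_handle","plate_flange","keyhole_front","keyhole_rear","stand","bed","screw_far","screw_near","bed_entry","bed_home","tape","reel"):
        print(l,[(np.round(d['at']).tolist(),round(d['conf'],2)) for d in pinpoint(n,l)[:3]])
print(sense())
E
```

```text
pics
top 53.337179861103486 286.9667160909245 208.89813904990493 [-0.04440636  0.          0.          0.          0.        ] [ 301.   22. 1364.] [[0.01, -1.0, 0.0], [-0.99, -0.01, -0.12], [0.12, -0.0, -0.99]]
plate [([431.0, 193.0], 0.68)]
plate_handle [([354.0, 160.0], 0.94), ([434.0, 237.0], 0.64)]
plate_flange []
keyhole_front [([359.0, 149.0], 0.65), ([228.0, 185.0], 0.47)]
keyhole_rear [([345.0, 178.0], 0.77), ([432.0, 235.0], 0.45)]
stand [([348.0, 168.0], 0.66), ([219.0, 278.0], 0.65), ([360.0, 250.0], 0.55)]
bed [([229.0, 179.0], 0.7)]
screw_far [([225.0, 170.0], 0.65), ([160.0, 168.0], 0.3)]
screw_near [([230.0, 193.0], 0.97)]
bed_entry [([228.0, 186.0], 0.64), ([157.0, 171.0], 0.28)]
bed_home [([227.0, 176.0], 0.9)]
tape [([285.0, 228.0], 0.63)]
reel [([292.0, 176.0], 0.87), ([288.0, 225.0], 0.57), ([428.0, 157.0], 0.36)]
side 55.88868717740914 281.6129621765864 211.39451546169354 [0.00802236 0.         0.         0.         0.        ] [  84. -717.  853.] [[0.89, -0.46, -0.02], [-0.33, -0.6, -0.73], [0.33, 0.65, -0.69]]
plate [([366.0, 252.0], 0.68)]
plate_handle [([368.
[... 472 characters left out ...]
33.0], 0.34)]
{'time': 1.4, 'joint_pos': array([ 7.18829761e+01,  7.47256514e+00,  8.52682094e+01, -8.29840629e-04,
        8.72590323e+01, -4.89321661e+00]), 'qd': array([-0.03188171,  0.11377914, -0.07004392,  0.02359964,  0.03777696,
       -0.13136176]), 'joint_efforts': array([-1.92902571e-04, -5.69329762e+01, -5.00840771e+01, -2.08157444e-04,
        1.69191368e-03,  6.38183138e-06]), 'tool_pos': array([137.24219251, 584.10596476, 231.27369669]), 'tcp_rot': array([1.79999878e+02, 8.42351415e-04, 1.66776232e+02]), 'ft_force': array([-0.30184092, -0.80622027,  0.0714544 ]), 'wrist_torque': array([-0.00194093, -0.0502665 , -0.00775073]), 'grip_force': 0.0, 'finger_gap': 85.42125822332501}
```

View images.

View pics/top0.png

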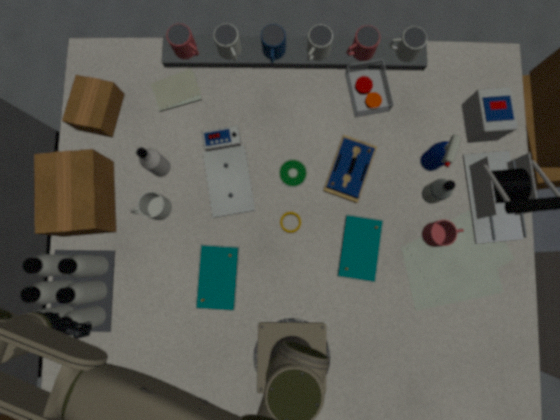

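View pics/side0.png

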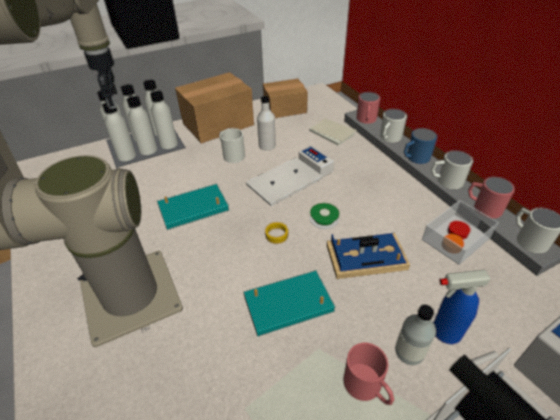

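Run:
```python
import cv2,numpy as np
t=cv2.imread("pics/top0.png");s=cv2.imread("pics/side0.png")
def c(im,x,y,w,h,k): return cv2.resize(im[y:y+h,x:x+w],None,fx=k,fy=k,interpolation=cv2.INTER_CUBIC)
a=np.hstack([c(t,310,125,80,85,5),c(t,190,120,80,85,5)]);
b=np.hstack([c(s,320,225,95,60,4.2),c(s,240,140,95,60,4.2)])
cv2.imwrite("pics/ctop.png",cv2.convertScaleAbs(a,alpha=1.5));cv2.imwrite("pics/cside.png",cv2.convertScaleAbs(b,alpha=1.3))
print(a.shape,b.shape)
```

```text
(425, 800, 3) (252, 798, 3)
```

View pics/ctop.png

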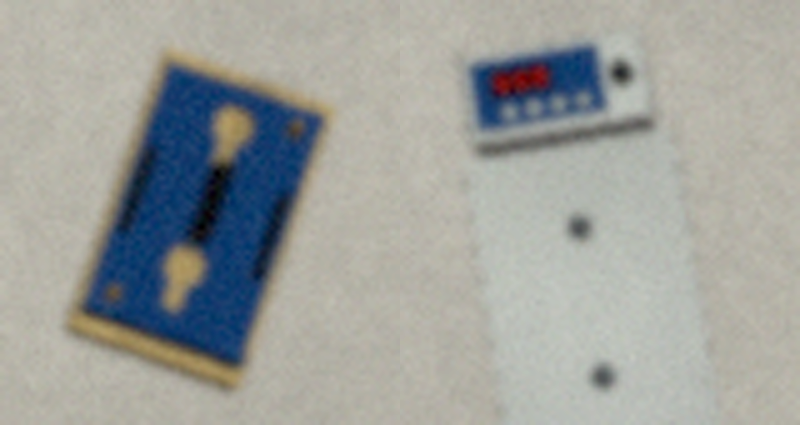

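View pics/cside.png

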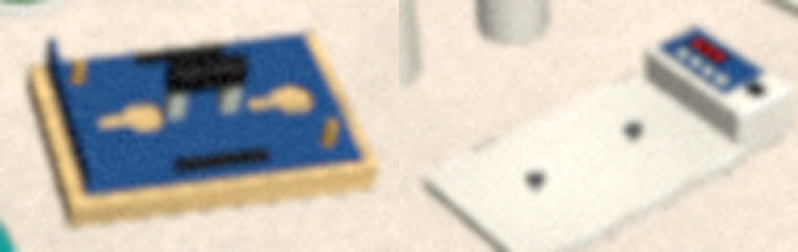

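```bash
cat > h.py <<'E'
import cv2,numpy as np
from bench import *
from scipy.optimize import least_squares
S=8
def cam(n):
    p=camera_params(n);f=210/np.tan(np.radians(p['vfov'])/2)
    return np.array([[f,0,p['cx']],[0,f,p['cy']],[0,0,1]]),np.array(p['D'],float),np.array(p['R'],float),np.array(p['t'],float)
C={n:cam(n) for n in("top","side")}
def proj(n,X):
    K,D,R,t=C[n];return cv2.projectPoints(np.asarray(X,float).reshape(-1,1,3),cv2.Rodrigues(R)[0],t,K,D)[0][:,0]
def back(n,uv,z):
    K,D,R,t=C[n];q=cv2.undistortPoints(np.array(uv,float).reshape(1,1,2),K,D)[0,0]
    d=R.T@np.array([*q,1]);c=-R.T@t;return c+d*(z-c[2])/d[2]
def box(x0,x1,y0,y1,z0,z1): return np.array([[x,y,z] for x in(x0,x1) for y in(y0,y1) for z in(z0,z1)],float)
def cyl(x,y,r,z0,z1,k=16):
    a=np.arange(k)*2*np.pi/k;return np.array([[x+r*np.cos(b),y+r*np.sin(b),z] for b in a for z in(z0,z1)])
def key(x,z): # opening, slot
    return [cyl(x,0,13,z,z,8)@np.array([[np.cos(np.pi/8),-np.sin(np.pi/8),0],[np.sin(np.pi/8),np.cos(np.pi/8),0],[0,0,1]]),box(x-30,x,-5.5,5.5,z,z)]
# parts: (class, points) in painter's order; origin = plate underside centre / bed origin
PLATE=[(1,box(-90,90,-55,55,0,5))]+[(2,k) for x in(63,-37) for k in key(x,5)]+[(3,box(-90,-85,-55,55,0,30)),(4,box(-30,30,44,48,5,11)),(4,box(-30,30,-48,-44,5,11))]
HAND=[(4,box(-26,26,-7,7,27,49))]
DOW=[(5,cyl(-72,38,4,0,22)),(5,cyl(72,-38,4,0,22))]
STAND=[(6,box(-100,100,-60,60,-25,0)),(7,box(-100,100,-60,60,0,0))]
SCENE0=STAND+PLATE+DOW+HAND
BED=[(1,box(-110,110,-70,70,0,20)),(2,box(-110,110,-70,70,20,20)),(3,cyl(-50,0,4,20,28)),(3,cyl(50,0,4,20,28)),(3,cyl(-50,0,8,28,33)),(3,cyl(50,0,8,28,33)),(9,box(110,172,-60,60,0,50))]
def place(P,p):
    x,y,z,w=p[:4];c,s=np.cos(w),np.sin(w);return P@np.array([[c,s,0],[-s,c,0],[0,0,1]])+[x,y,z]
def render(n,parts,p,win):
    x0,y0,w,h=win;L=np.zeros((h*S,w*S),np.uint8)
    for k,P in parts:
        uv=proj(n,place(P,p));H=cv2.convexHull(uv.astype(np.float32))[:,0]
        cv2.fillConvexPoly(L,np.round(((H-[x0,y0]+.5)*S-.5)*16).astype(np.int32),int(k),cv2.LINE_8,4)
    K=[k for k in range(10) if (L==k).any()]
    return K,[cv2.GaussianBlur(cv2.resize((L==k).astype(np.float32),(w,h),interpolation=cv2.INTER_AREA),(0,0),.6) for k in K]
def resid(p,ims,parts,wins,free,p0):
    q=np.array(p0,float);q[free]=p*SC[free];out=[]
    for n,im in ims.items():
        x0,y0,w,h=wins[n];K,M=render(n,parts,q,wins[n])
        A=np.stack([m.ravel() for m in M],1);B=im[y0:y0+h,x0:x0+w].reshape(-1,3).astype(float)
        ok=np.ones(len(A),bool)
        if 9 in K: ok=A[:,K.index(9)]<.02
        A,B=A[ok],B[ok];A=A[:,A.sum(0)>2]
        r=B-A@np.linalg.lstsq(A,B,rcond=None)[0];out.append(np.clip(r,-40,40).ravel())
    return np.concatenate(out)
SC=np.array([100,100,100,1.])
def fit(ims,parts,p0,free=(0,1,2,3),m=10):
    free=list(free);p0=np.array(p0,float);wins={}
    for n in ims:
        uv=np.vstack([proj(n,place(P,p0)) for k,P in parts if k!=9]);a=np.floor(uv.min(0)-m).astype(int);b=np.ceil(uv.max(0)+m).astype(int)
        wins[n]=(*a,*(b-a))
    x=p0[free]/SC[free]
    for st in(.02,.006):
        s=least_squares(resid,x,diff_step=None,method='trf',x_scale=1,jac=lambda v,*a:np.stack([(resid(v+st*e,*a)-resid(v-st*e,*a))/(2*st) for e in np.eye(len(v))],1),args=(ims,parts,wins,free,p0),max_nfev=30);x=s.x
    q=p0.copy();q[free]=x*SC[free];return q,np.sqrt(np.mean(s.fun**2))
E
cat > m.py <<'E'
from h import *
ims={n:cv2.imread(f"pics/{n}0.png") for n in C}
kf=back("top",(356,150.5),25);kr=back("top",(346,178.5),25);d=kf-kr;w=np.arctan2(d[1],d[0]);
p0=[*(kr+d*.37)[:2],25,w]
b0,b1=back("top",(230.5,195.3),33),back("top",(225.8,165.6),33);db=b1-b0
q0=[*((b0+b1)/2)[:2],0,np.arctan2(db[1],db[0])]
for nm,parts,z in(("plate",SCENE0,p0),("bed",BED,q0)):
    print(nm,np.round(z,3))
    for sel in(("top",),("side",),("top","side")):
        for fr in(((0,1,3),) if len(sel)==1 else ((0,1,2,3),(0,1,3))):
            q,r=fit({n:ims[n] for n in sel},parts,z,fr);print(sel,np.round(q,3),round(r,2))
E
time python3 m.py
```

```text
plate [ 6.05977e+02 -1.85929e+02  2.50000e+01 -3.45000e-01]
('top',) [ 6.07293e+02 -1.86485e+02  2.50000e+01 -3.38000e-01] 6.91
('side',) [ 6.07654e+02 -1.87228e+02  2.50000e+01 -3.38000e-01] 13.14
('top', 'side') [ 6.08174e+02 -1.86583e+02  2.37630e+01 -3.38000e-01] 10.56
('top', 'side') [ 6.07579e+02 -1.87011e+02  2.50000e+01 -3.38000e-01] 10.61
bed [5.59392e+02 2.09748e+02 0.00000e+00 1.82000e-01]Traceback (most recent call last):
  File "m.py", line 11, in <module>
    q,r=fit({n:ims[n] for n in sel},parts,z,fr);print(sel,np.round(q,3),round(r,2))
        ~~~^^^^^^^^^^^^^^^^^^^^^^^^^^^^^^^^^^^^
  File "h.py", line 53, in fit
    s=least_squares(resid,x,diff_step=None,method='trf',x_scale=1,jac=lambda v,*a:np.stack([(resid(v+st*e,*a)-resid(v-st*e,*a))/(2*st) for e in np.eye(len(v))],1),args=(ims,parts,wins,free,p0),max_nfev=30);x=s.x
    return func(*args, **kwargs)
    vector_fun = VectorFunction(
        fun_wrapped,
    ...<6 lines>...
        workers=workers
    )
    self.J = jac(xp_copy(self.x))
             ~~~^^^^^^^^^^^^^^^^^
    return self.f(x, *self.args, **self.kwargs)
           ~~~~~~^^^^^^^^^^^^^^^^^^^^^^^^^^^^^^
  File "h.py", line 53, in <lambda>
    s=least_squares(resid,x,diff_step=None,method='trf',x_scale=1,jac=lambda v,*a:np.stack([(resid(v+st*e,*a)-resid(v-st*e,*a))/(2*st) for e in np.eye(len(v))],1),args=(ims,parts,wins,free,p0),max_nfev=30);x=s.x
                                                                                             ~~~~~~~~~~~~~~~~^~~~~~~~~~~~~~~~~
ValueError: operands could not be broadcast together with shapes (18786,) (18639,) 

real	0m7.479s
user	0m22.408s
sys	0m0.244s
```

```bash
python3 - <<'E'
s=open('h.py').read()
s=s.replace("A,B=A[ok],B[ok];A=","A=A*ok[:,None];B=B*ok[:,None];A=")
open('h.py','w').write(s)
E
time python3 m.py
```

```text
plate [ 6.05977e+02 -1.85929e+02  2.50000e+01 -3.45000e-01]
('top',) [ 6.07293e+02 -1.86485e+02  2.50000e+01 -3.38000e-01] 6.91
('side',) [ 6.07654e+02 -1.87228e+02  2.50000e+01 -3.38000e-01] 13.14
('top', 'side') [ 6.08174e+02 -1.86583e+02  2.37630e+01 -3.38000e-01] 10.56
('top', 'side') [ 6.07579e+02 -1.87011e+02  2.50000e+01 -3.38000e-01] 10.61
bed [5.59392e+02 2.09748e+02 0.00000e+00 1.82000e-01]
('top',) [5.61695e+02 2.11224e+02 0.00000e+00 1.84000e-01] 2.73
('side',) [5.6244e+02 2.1163e+02 0.0000e+00 1.9100e-01] 11.34
('top', 'side') [ 5.62362e+02  2.11660e+02 -1.50000e-01  1.91000e-01] 8.28
('top', 'side') [5.62254e+02 2.11437e+02 0.00000e+00 1.88000e-01] 8.28
real	0m8.383s
user	0m31.180s
sys	0m0.148s
```

I took the plate to be the blue one at top-view pixel (348,168), on the plywood stand. Its look-alikes are the turquoise blocks at (219,278) and (360,250). The crop shows the handle, keyholes and dowels. The flange is at the end nearer the robot. The bed is at (229,179), with screws at (226,166) and (231,195).

Emit:
step_arm(
  targets=[
    {"dp":[-0.1,-0.1,0],"fingers":0},
    {"dp":[-0.2,-0.2,0],"fingers":0},
    {"dp":[-0.3,-0.3,0],"fingers":0},
    {"dp":[-0.4,-0.4,0],"fingers":0},
    {"dp":[-0.55,-0.55,0],"fingers":0},
    {"dp":[-0.7,-0.7,0],"fingers":0},
    {"dp":[-0.85,-0.85,0],"fingers":0},
    {"dp":[-1,-1,0],"fingers":0},
  ],
)

```text
validation failed for argument at $.ta...
```

Emit:
step_arm(
  targets=[
    {"dp":[-0.15,-0.15,0],"fingers":0},
    {"dp":[-0.3,-0.3,0],"fingers":0},
    {"dp":[-0.45,-0.45,0],"fingers":0},
    {"dp":[-0.6,-0.6,0],"fingers":0},
    {"dp":[-0.75,-0.75,0],"fingers":0},
    {"dp":[-0.85,-0.85,0],"fingers":0},
    {"dp":[-0.95,-0.95,0],"fingers":0},
    {"dp":[-1,-1,0],"fingers":0},
  ],
)

```text
validation failed for argument at $.ta...
```

Emit:
step_arm(
  targets=[
    {"angular":[0,0,0],"dp":[-0.1,-0.1,0],"fingers":0},
    {"angular":[0,0,0],"dp":[-0.2,-0.2,0],"fingers":0},
    {"angular":[0,0,0],"dp":[-0.3,-0.3,0],"fingers":0},
    {"angular":[0,0,0],"dp":[-0.4,-0.4,0],"fingers":0},
    {"angular":[0,0,0],"dp":[-0.55,-0.55,0],"fingers":0},
    {"angular":[0,0,0],"dp":[-0.7,-0.7,0],"fingers":0},
    {"angular":[0,0,0],"dp":[-0.85,-0.85,0],"fingers":0},
    {"angular":[0,0,0],"dp":[-1,-1,0],"fingers":0},
  ],
)

```text
time: 2.4
tool_pos: [286.7, 342.5, 231.5]
tcp_rot: [180.0, 0.0, 166.8]
ft_force: [-0.3, 0.4, 0.0]
finger_gap: 85.2
grip_force: 0.0
```

Emit:
step_arm(
  targets=[
    {"angular":[0,0,0],"dp":[-0.15,-0.15,0],"fingers":0},
    {"angular":[0,0,0],"dp":[-0.3,-0.3,0],"fingers":0},
    {"angular":[0,0,0],"dp":[-0.45,-0.45,0],"fingers":0},
    {"angular":[0,0,0],"dp":[-0.6,-0.6,0],"fingers":0},
    {"angular":[0,0,0],"dp":[-0.75,-0.75,0],"fingers":0},
    {"angular":[0,0,0],"dp":[-0.85,-0.85,0],"fingers":0},
    {"angular":[0,0,0],"dp":[-0.95,-0.95,0],"fingers":0},
    {"angular":[0,0,0],"dp":[-1,-1,0],"fingers":0},
  ],
)

```text
time: 3.4
tool_pos: [435.7, 102.1, 231.4]
tcp_rot: [180.0, 0.0, 166.7]
ft_force: [-0.3, 0.4, -0.9]
finger_gap: 85.6
grip_force: 0.0
```

Emit:
step_arm(
  targets=[
    {"angular":[0,0,0.005],"dp":[-0.15,-0.15,0],"fingers":0},
    {"angular":[0,0,0.01],"dp":[-0.3,-0.3,0],"fingers":0},
    {"angular":[0,0,0.015],"dp":[-0.45,-0.45,0],"fingers":0},
    {"angular":[0,0,0.02],"dp":[-0.6,-0.6,0],"fingers":0},
    {"angular":[0,0,0.025],"dp":[-0.75,-0.75,0],"fingers":0},
    {"angular":[0,0,0.03],"dp":[-0.85,-0.85,0],"fingers":0},
    {"angular":[0,0,0.034],"dp":[-0.95,-0.95,0],"fingers":0},
    {"angular":[0,0,0.034],"dp":[-1,-1,0],"fingers":0},
  ],
)

```text
time: 4.4
tool_pos: [584.5, -137.8, 231.0]
tcp_rot: [180.0, -0.0, 160.6]
ft_force: [0.4, 0.1, -0.5]
finger_gap: 85.3
grip_force: 0.0
```

```bash
cat > go.py <<'E'
import sys,numpy as np
from bench import sense
x,y,z,w=map(float,sys.argv[1:5]);s=sense();p=s['tool_pos'];r=np.radians(s['tcp_rot'][2]);d=np.array([x,y,z])-p
dy=(w-s['tcp_rot'][2]+180)%360-180
print(s['time'],np.round(p,2),np.round(s['tcp_rot'],2),'F',np.round(s['ft_force'],2))
print('dp',np.round(np.array([np.cos(r)*d[0]+np.sin(r)*d[1],np.sin(r)*d[0]-np.cos(r)*d[1],-d[2]])/200,4),'ang z',round(-dy/180,4))
E
python3 go.py 607.5 -186.8 130 160.63
```

```text
4.4 [ 584.52 -137.81  231.01] [ 1.7999e+02 -3.0000e-02  1.6063e+02] F [ 0.43  0.11 -0.51]
dp [-0.1897 -0.193   0.5051] ang z -0.0
```

Emit:
step_arm(
  targets=[
    {"angular":[0,0,0],"dp":[-0.1,-0.1,0],"fingers":0},
    {"angular":[0,0,0],"dp":[-0.19,-0.193,0.1],"fingers":0},
    {"angular":[0,0,0],"dp":[-0.19,-0.193,0.22],"fingers":0},
    {"angular":[0,0,0],"dp":[-0.19,-0.193,0.34],"fingers":0},
    {"angular":[0,0,0],"dp":[-0.19,-0.193,0.46],"fingers":0},
    {"angular":[0,0,0],"dp":[-0.19,-0.193,0.55],"fingers":0},
    {"angular":[0,0,0],"dp":[-0.19,-0.193,0.6],"fingers":0},
    {"angular":[0,0,0],"dp":[-0.19,-0.193,0.6],"fingers":0},
  ],
)

```text
time: 5.4
tool_pos: [606.8, -185.9, 110.7]
tcp_rot: [180.0, -0.1, 160.7]
ft_force: [0.9, 0.7, -0.4]
finger_gap: 85.6
grip_force: 0.0
```

```bash
python3 go.py 607.5 -186.8 44 160.63
```

```text
5.4 [ 606.82 -185.87  110.74] [ 1.7999e+02 -7.0000e-02  1.6067e+02] F [ 0.87  0.67 -0.35]
dp [-0.0047 -0.0033  0.3337] ang z 0.0002
```

Emit:
step_arm(
  newtons=60,
  targets=[
    {"angular":[0,0,0],"dp":[-0.003,-0.003,0.08],"fingers":0},
    {"angular":[0,0,0],"dp":[-0.003,-0.003,0.16],"fingers":0},
    {"angular":[0,0,0],"dp":[-0.003,-0.003,0.24],"fingers":0},
    {"angular":[0,0,0],"dp":[-0.003,-0.003,0.3],"fingers":0},
    {"angular":[0,0,0],"dp":[-0.003,-0.003,0.33],"fingers":0},
    {"angular":[0,0,0],"dp":[-0.003,-0.003,0.33],"fingers":0},
    {"angular":[0,0,0],"dp":[-0.003,-0.003,0.33],"fingers":0.3},
    {"angular":[0,0,0],"dp":[-0.003,-0.003,0.33],"fingers":0.6},
  ],
)

```text
time: 6.4
tool_pos: [608.0, -187.2, 46.1]
tcp_rot: [-180.0, 0.1, 160.7]
ft_force: [-0.3, 0.8, 0.5]
finger_gap: 51.6
grip_force: 0.0
```

Emit:
step_arm(
  targets=[
    {"angular":[0,0,0],"dp":[0,0,0],"fingers":0.8},
    {"angular":[0,0,0],"dp":[0,0,0],"fingers":1},
    {"angular":[0,0,0],"dp":[0,0,0],"fingers":1},
    {"angular":[0,0,0],"dp":[0,0,0],"fingers":1},
    {"angular":[0,0,0],"dp":[0,0,0],"fingers":1},
    {"angular":[0,0,0],"dp":[0,0,0],"fingers":1},
    {"angular":[0,0,0],"dp":[0,0,0],"fingers":1},
    {"angular":[0,0,0],"dp":[0,0,0],"fingers":1},
  ],
)

```text
time: 7.4
tool_pos: [607.8, -187.1, 45.7]
tcp_rot: [180.0, 0.0, 160.7]
ft_force: [0.4, 0.6, 5.5]
finger_gap: 12.7
grip_force: 60.1
```

```bash
python3 go.py 607.5 -186.8 74 160.63; python3 -c "
from bench import sense;s=sense();print(s['wrist_torque'],s['joint_pos'])"
```

```text
7.4 [ 607.84 -187.11   45.74] [1.8000e+02 4.0000e-02 1.6065e+02] F [0.41 0.63 5.54]
dp [ 0.0021  0.0009 -0.1413] ang z 0.0001
[ 0.08746741  0.0766972  -0.04751759] [-2.17291782e+01  2.16852165e+01  8.87034665e+01  3.06660365e-03
  6.95694216e+01 -9.23850545e+01]
```

Emit:
step_arm(
  targets=[
    {"angular":[0,0,0],"dp":[0,0,-0.02],"fingers":1},
    {"angular":[0,0,0],"dp":[0,0,-0.05],"fingers":1},
    {"angular":[0,0,0],"dp":[0,0,-0.08],"fingers":1},
    {"angular":[0,0,0],"dp":[0,0,-0.11],"fingers":1},
    {"angular":[0,0,0],"dp":[0,0,-0.14],"fingers":1},
    {"angular":[0,0,0],"dp":[0,0,-0.17],"fingers":1},
    {"angular":[0,0,0],"dp":[0,0,-0.2],"fingers":1},
    {"angular":[0,0,0],"dp":[0,0,-0.22],"fingers":1},
  ],
)

```text
time: 8.4
tool_pos: [607.6, -187.1, 89.9]
tcp_rot: [-180.0, 0.0, 160.7]
ft_force: [0.6, -0.5, -5.1]
finger_gap: 13.4
grip_force: 58.7
```

Emit:
step_arm(
  targets=[
    {"angular":[0,0,0],"dp":[0,0,-0.05],"fingers":1},
    {"angular":[0,0,0],"dp":[0,0,-0.1],"fingers":1},
    {"angular":[0,0,0],"dp":[0,0,-0.16],"fingers":1},
    {"angular":[0,0,0],"dp":[0,0,-0.22],"fingers":1},
    {"angular":[0,0,0],"dp":[0,0,-0.28],"fingers":1},
    {"angular":[0,0,0],"dp":[0,0,-0.33],"fingers":1},
    {"angular":[0,0,0],"dp":[0,0,-0.35],"fingers":1},
    {"angular":[0,0,0],"dp":[0,0,-0.35],"fingers":1},
  ],
)

```text
time: 9.4
tool_pos: [607.6, -187.1, 159.5]
tcp_rot: [-180.0, 0.0, 160.7]
ft_force: [0.2, 0.7, -5.1]
finger_gap: 13.1
grip_force: 58.8
```

```bash
python3 - <<'E'
import numpy as np
w=.187;c=np.array([562.1,211.4]);e=c-13*np.array([np.cos(w),np.sin(w)]);print(e)
E
python3 go.py 549.3 209 160 -169.29;  python3 -c "
from bench import sense;s=sense();print(s['wrist_torque'],s['finger_gap'],s['grip_force'])"
```

```text
[549.3266369  208.98314352]
9.4 [ 607.63 -187.08  159.55] [-1.8000e+02  2.0000e-02  1.6066e+02] F [ 0.25  0.71 -5.12]
dp [ 0.9312  1.772  -0.0023] ang z -0.167
[-0.02016291 -0.07240867 -0.00090063] 13.135969466840677 58.772433400154114
```

Emit:
step_arm(
  targets=[
    {"angular":[0,0,-0.005],"dp":[0.03,0.06,0],"fingers":1},
    {"angular":[0,0,-0.015],"dp":[0.08,0.15,0],"fingers":1},
    {"angular":[0,0,-0.025],"dp":[0.14,0.26,0],"fingers":1},
    {"angular":[0,0,-0.035],"dp":[0.2,0.38,0],"fingers":1},
    {"angular":[0,0,-0.045],"dp":[0.27,0.51,0],"fingers":1},
    {"angular":[0,0,-0.055],"dp":[0.34,0.64,0],"fingers":1},
    {"angular":[0,0,-0.065],"dp":[0.41,0.77,0],"fingers":1},
    {"angular":[0,0,-0.075],"dp":[0.48,0.9,0],"fingers":1},
  ],
)

```text
time: 10.4
tool_pos: [575.6, 17.3, 159.3]
tcp_rot: [180.0, -0.0, 174.4]
ft_force: [-0.1, 0.9, -5.5]
finger_gap: 13.1
grip_force: 58.9
```

```bash
python3 go.py 549.3 209 160 -169.29
```

```text
10.4 [575.61  17.32 159.27] [ 1.7998e+02 -1.0000e-02  1.7436e+02] F [-0.13  0.94 -5.46]
dp [ 0.2251  0.9408 -0.0036] ang z -0.0908
```

Emit:
step_arm(
  targets=[
    {"angular":[0,0,-0.012],"dp":[0.04,0.15,0],"fingers":1},
    {"angular":[0,0,-0.024],"dp":[0.08,0.3,0],"fingers":1},
    {"angular":[0,0,-0.038],"dp":[0.12,0.46,0],"fingers":1},
    {"angular":[0,0,-0.052],"dp":[0.15,0.62,0],"fingers":1},
    {"angular":[0,0,-0.066],"dp":[0.18,0.76,0],"fingers":1},
    {"angular":[0,0,-0.08],"dp":[0.21,0.87,0.06],"fingers":1},
    {"angular":[0,0,-0.091],"dp":[0.225,0.941,0.13],"fingers":1},
    {"angular":[0,0,-0.091],"dp":[0.225,0.941,0.2],"fingers":1},
  ],
)

```text
time: 11.4
tool_pos: [550.0, 207.8, 118.2]
tcp_rot: [180.0, -0.0, -169.3]
ft_force: [0.2, -0.8, -5.1]
finger_gap: 13.0
grip_force: 59.0
```

```bash
python3 go.py 549.3 209 80 -169.29
```

```text
11.4 [549.99 207.78 118.23] [ 1.8000e+02 -3.0000e-02 -1.6931e+02] F [ 0.16 -0.84 -5.13]
dp [0.0023 0.0066 0.1911] ang z -0.0001
```

Emit:
step_arm(
  targets=[
    {"angular":[0,0,0],"dp":[0.002,0.005,0.05],"fingers":1},
    {"angular":[0,0,0],"dp":[0.002,0.005,0.1],"fingers":1},
    {"angular":[0,0,0],"dp":[0.002,0.005,0.15],"fingers":1},
    {"angular":[0,0,0],"dp":[0.002,0.005,0.19],"fingers":1},
    {"angular":[0,0,0],"dp":[0.002,0.005,0.21],"fingers":1},
    {"angular":[0,0,0],"dp":[0.002,0.005,0.22],"fingers":1},
    {"angular":[0,0,0],"dp":[0.002,0.005,0.22],"fingers":1},
    {"angular":[0,0,0],"dp":[0.002,0.005,0.22],"fingers":1},
  ],
)

```text
time: 12.4
tool_pos: [550.7, 207.4, 75.7]
tcp_rot: [180.0, 0.0, -169.5]
ft_force: [0.2, 0.4, -5.7]
finger_gap: 13.1
grip_force: 58.9
```

```bash
python3 go.py 549.3 209 74 -169.29
python3 - <<'E'
from h import *
o=[]
for n,(x,y) in {"top":(180,125),"side":(230,120)}.items():
    im=snapshot(n);cv2.imwrite(f"pics/{n}1.png",im);o.append(cv2.resize(im[y:y+100,x:x+100],None,fx=4,fy=4,interpolation=cv2.INTER_CUBIC))
cv2.imwrite("pics/c1.png",cv2.convertScaleAbs(np.hstack(o),alpha=1.4))
E
```

```text
12.4 [550.65 207.45  75.71] [ 1.8000e+02  4.0000e-02 -1.6946e+02] F [ 0.18  0.41 -5.66]
dp [0.0052 0.0089 0.0086] ang z -0.001
```

View pics/c1.png

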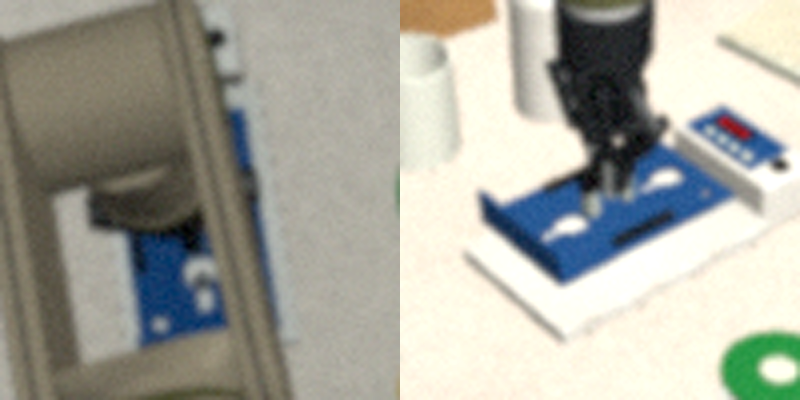

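```bash
python3 - <<'E'
s=open('h.py').read()
s=s.replace("def render(","FIX=[];KEEP={}\ndef render(").replace("    for k,P in parts:\n        uv=proj(n,place(P,p));H","    for k,uv in [(k,proj(n,P)) for k,P in FIX]+[(k,proj(n,place(P,p))) for k,P in parts]:\n        H")
s=s.replace("        A=A*ok","        if n in KEEP: ok&=KEEP[n][y0:y0+h,x0:x0+w].ravel()\n        A=A*ok")
open('h.py','w').write(s)
E
cat > m2.py <<'E'
import h;from h import *
print(sense()['time'],np.round(sense()['tool_pos'],2),np.round(sense()['tcp_rot'],2))
ims={n:cv2.imread(f"pics/{n}1.png") for n in C}
bed=[562.1,211.4,0,.187]
h.FIX[:]=[({1:6,2:7,3:8,9:9}[k],place(P,bed)) for k,P in BED]
kt=np.zeros((420,560),np.uint8)
for g in([(75,240),(190,250),(222,322),(90,345)],[(232,100),(300,100),(330,380),(295,380)]): cv2.fillPoly(kt,[(np.array(g)/4+[180,125]).astype(np.int32)],1)
ks=np.ones((420,560),bool);ks[:177,264:299]=0
h.KEEP.update(top=kt>0,side=ks)
z0=55.0;p0=[549.3,208.5,z0,.187]
for sel,fr in((("side",),(0,1,3)),(("top",),(0,1,3)),(("top","side"),(0,1,3)),(("top","side"),(0,1,2,3))):
    q,r=fit({n:ims[n] for n in sel},PLATE,p0,fr,m=6);e=q[:2]-bed[:2];c,s=np.cos(.187),np.sin(.187)
    print(sel,np.round(q,3),round(r,2),'bedrel',round(e[0]*c+e[1]*s,2),round(-e[0]*s+e[1]*c,2),round(np.degrees(q[3]-.187),2))
E
python3 m2.py
```

```text
12.5 [550.6  207.43  75.65] [ 1.8000e+02  3.0000e-02 -1.6946e+02]
('side',) [5.51641e+02 2.07532e+02 5.50000e+01 1.88000e-01] 8.55 bedrel -11.0 -1.86 0.05
('top',) [5.49490e+02 2.06452e+02 5.50000e+01 1.90000e-01] 5.68 bedrel -13.31 -2.52 0.14
('top', 'side') [5.51687e+02 2.07082e+02 5.50000e+01 1.89000e-01] 7.25 bedrel -11.03 -2.31 0.12
('top', 'side') [5.51656e+02 2.06977e+02 5.52290e+01 1.89000e-01] 7.26 bedrel -11.08 -2.4 0.12
```

Emit:
step_arm(
  targets=[
    {"angular":[0,0,0],"dp":[0.008,0.011,0.01],"fingers":1},
    {"angular":[0,0,0],"dp":[0.008,0.011,0.03],"fingers":1},
    {"angular":[0,0,0],"dp":[0.008,0.011,0.05],"fingers":1},
    {"angular":[0,0,0],"dp":[0.008,0.011,0.07],"fingers":1},
    {"angular":[0,0,0],"dp":[0.008,0.011,0.078],"fingers":1},
    {"angular":[0,0,0],"dp":[0.008,0.011,0.078],"fingers":1},
    {"angular":[0,0,0],"dp":[0.008,0.011,0.078],"fingers":1},
    {"angular":[0,0,0],"dp":[0.008,0.011,0.078],"fingers":1},
  ],
)

```text
time: 13.5
tool_pos: [548.6, 209.2, 59.9]
tcp_rot: [180.0, 0.0, -169.5]
ft_force: [-0.2, 0.3, -5.2]
finger_gap: 12.8
grip_force: 59.0
```

```bash
python3 go.py 548.6 209.25 40.7 -169.4; sed -i '/ims=/i for n in C: cv2.imwrite(f"pics/{n}2.png",snapshot(n))' m2.py; sed -i 's/{n}1.png/{n}2.png/;s/z0=55.0/z0=39.0/;s/549.3,208.5/549.3,209/' m2.py; python3 m2.py
```

```text
13.5 [548.56 209.25  59.92] [ 1.8000e+02  2.0000e-02 -1.6947e+02] F [-0.15  0.29 -5.16]
dp [-0.0002 -0.      0.0961] ang z -0.0004
13.5 [548.56 209.25  59.92] [ 1.8000e+02  2.0000e-02 -1.6947e+02]
('side',) [5.49645e+02 2.09309e+02 3.90000e+01 1.90000e-01] 8.84 bedrel -12.63 0.26 0.15
('top',) [5.46560e+02 2.07955e+02 3.90000e+01 1.91000e-01] 5.61 bedrel -15.91 -0.5 0.26
('top', 'side') [5.49477e+02 2.08894e+02 3.90000e+01 1.92000e-01] 7.44 bedrel -12.87 -0.12 0.26
('top', 'side') [5.49362e+02 2.08723e+02 3.94920e+01 1.93000e-01] 7.45 bedrel -13.01 -0.26 0.37
```

Emit:
step_arm(
  targets=[
    {"angular":[0,0,0],"dp":[0,0,0.01],"fingers":1},
    {"angular":[0,0,0],"dp":[0,0,0.02],"fingers":1},
    {"angular":[0,0,0],"dp":[0,0,0.03],"fingers":1},
    {"angular":[0,0,0],"dp":[0,0,0.04],"fingers":1},
    {"angular":[0,0,0],"dp":[0,0,0.05],"fingers":1},
    {"angular":[0,0,0],"dp":[0,0,0.06],"fingers":1},
    {"angular":[0,0,0],"dp":[0,0,0.07],"fingers":1},
    {"angular":[0,0,0],"dp":[0,0,0.075],"fingers":1},
  ],
)

```text
time: 14.6
tool_pos: [548.3, 209.2, 44.5]
tcp_rot: [180.0, -0.0, -169.5]
ft_force: [0.2, 0.1, -4.7]
finger_gap: 13.0
grip_force: 59.0
```

Emit:
step_arm(
  targets=[
    {"angular":[0,0,0],"dp":[0,0,0.003],"fingers":1},
    {"angular":[0,0,0],"dp":[0,0,0.006],"fingers":1},
    {"angular":[0,0,0],"dp":[0,0,0.009],"fingers":1},
    {"angular":[0,0,0],"dp":[0,0,0.012],"fingers":1},
    {"angular":[0,0,0],"dp":[0,0,0.015],"fingers":1},
    {"angular":[0,0,0],"dp":[0,0,0.017],"fingers":1},
    {"angular":[0,0,0],"dp":[0,0,0.018],"fingers":1},
    {"angular":[0,0,0],"dp":[0,0,0.018],"fingers":1},
  ],
)

```text
time: 15.6
tool_pos: [548.4, 209.2, 41.1]
tcp_rot: [-180.0, -0.0, -169.5]
ft_force: [-0.3, -0.3, -4.5]
finger_gap: 12.8
grip_force: 59.0
```

```bash
python3 go.py 548.6 209.25 40.7 -169.4
```

```text
15.6 [548.39 209.2   41.07] [-180.     -0.   -169.46] F [-0.34 -0.28 -4.45]
dp [-0.0011  0.0001  0.0019] ang z -0.0004
```

Nearly down with no contact force, so the heads have passed through. I'll lower it further in small steps until it touches.

Emit:
step_arm(
  targets=[
    {"angular":[0,0,0],"dp":[0,0,0.001],"fingers":1},
    {"angular":[0,0,0],"dp":[0,0,0.002],"fingers":1},
    {"angular":[0,0,0],"dp":[0,0,0.003],"fingers":1},
    {"angular":[0,0,0],"dp":[0,0,0.004],"fingers":1},
    {"angular":[0,0,0],"dp":[0,0,0.005],"fingers":1},
    {"angular":[0,0,0],"dp":[0,0,0.005],"fingers":1},
    {"angular":[0,0,0],"dp":[0,0,0.005],"fingers":1},
    {"angular":[0,0,0],"dp":[0,0,0.005],"fingers":1},
  ],
)

```text
time: 16.6
tool_pos: [548.4, 209.2, 40.7]
tcp_rot: [-180.0, 0.0, -169.5]
ft_force: [-5.3, -0.9, 3.8]
finger_gap: 12.9
grip_force: 60.3
```

Emit:
step_arm(
  targets=[
    {"angular":[0,0,0],"dp":[0,0,0],"fingers":0.8},
    {"angular":[0,0,0],"dp":[0,0,0],"fingers":0.6},
    {"angular":[0,0,0],"dp":[0,0,0],"fingers":0.4},
    {"angular":[0,0,0],"dp":[0,0,0],"fingers":0.2},
    {"angular":[0,0,0],"dp":[0,0,0],"fingers":0},
    {"angular":[0,0,0],"dp":[0,0,0],"fingers":0},
    {"angular":[0,0,0],"dp":[0,0,0],"fingers":0},
    {"angular":[0,0,0],"dp":[0,0,0],"fingers":0},
  ],
)

```text
time: 17.6
tool_pos: [548.4, 209.2, 40.1]
tcp_rot: [-180.0, -0.0, -169.5]
ft_force: [0.3, 0.2, -0.2]
finger_gap: 85.6
grip_force: 0.0
```

Emit:
step_arm(
  targets=[
    {"angular":[0,0,0],"dp":[0,0,-0.04],"fingers":0},
    {"angular":[0,0,0],"dp":[0,0,-0.1],"fingers":0},
    {"angular":[0,0,0],"dp":[0,0,-0.18],"fingers":0},
    {"angular":[0,0,0],"dp":[0,0,-0.26],"fingers":0},
    {"angular":[0,0,0],"dp":[0,0,-0.34],"fingers":0},
    {"angular":[0,0,0],"dp":[0,0,-0.38],"fingers":0.3},
    {"angular":[0,0,0],"dp":[0,0,-0.4],"fingers":0.6},
    {"angular":[0,0,0],"dp":[0,0,-0.4],"fingers":1},
  ],
)

```text
time: 18.6
tool_pos: [548.3, 209.2, 120.0]
tcp_rot: [-180.0, -0.0, -169.5]
ft_force: [-1.1, 0.1, -0.5]
finger_gap: 32.0
grip_force: 0.0
```

```bash
python3 - <<'E'
import numpy as np
w=.187
for b in(-150,-114,-80): print(b,np.round(np.array([562.1,211.4])+b*np.array([np.cos(w),np.sin(w)]),1))
E
python3 go.py 414.7 183.5 121 -169.4;sed -i 's/{n}2.png/{n}3.png/g;s/z0=39.0/z0=20.0/;s/PLATE,p0/PLATE+HAND,p0/;s/:177,264:299/:140,264:299/' m2.py; python3 m2.py
python3 - <<'E'
import cv2;im=cv2.imread('pics/side3.png')[100:210,220:350];cv2.imwrite('pics/c3.png',cv2.resize(im,None,fx=5,fy=5))
E
```

```text
-150 [414.7 183.5]
-114 [450.1 190.2]
-80 [483.5 196.5]
18.6 [548.31 209.15 119.98] [-1.8000e+02 -1.0000e-02 -1.6947e+02] F [-1.1   0.08 -0.54]
dp [ 0.6802 -0.004  -0.0051] ang z -0.0004
18.6 [548.31 209.15 119.98] [-1.8000e+02 -1.0000e-02 -1.6947e+02]
('side',) [5.49006e+02 2.08306e+02 2.00000e+01 1.85000e-01] 12.54 bedrel -13.44 -0.61 -0.09
('top',) [5.46372e+02 2.08208e+02 2.00000e+01 1.93000e-01] 5.69 bedrel -16.05 -0.21 0.33
('top', 'side') [5.48600e+02 2.08235e+02 2.00000e+01 1.85000e-01] 9.8 bedrel -13.85 -0.6 -0.12
('top', 'side') [5.49294e+02 2.09022e+02 1.87700e+01 1.85000e-01] 9.68 bedrel -13.02 0.04 -0.13
```

View pics/c3.png

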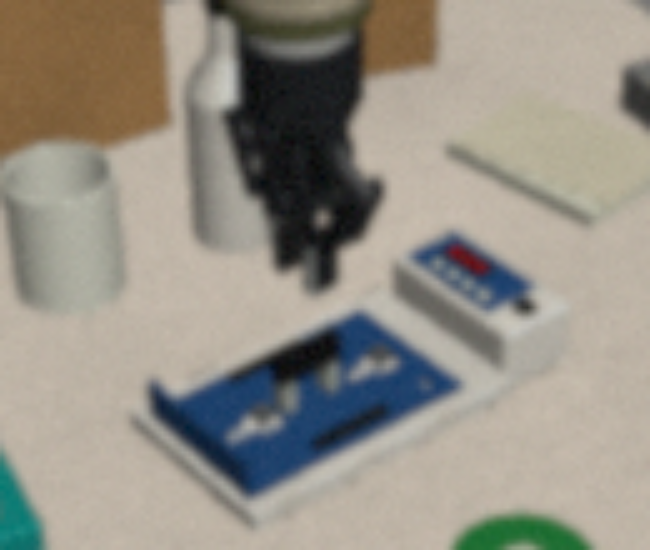

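The picture shows the plate lying flat, both screw heads inside the wide openings. The flange is at crop (200,430), the end away from the control box. Next I'll move behind the flange with the fingers shut.

Emit:
step_arm(
  targets=[
    {"angular":[0,0,0],"dp":[0.08,0,0],"fingers":1},
    {"angular":[0,0,0],"dp":[0.18,0,0],"fingers":1},
    {"angular":[0,0,0],"dp":[0.3,0,0],"fingers":1},
    {"angular":[0,0,0],"dp":[0.42,0,0],"fingers":1},
    {"angular":[0,0,0],"dp":[0.54,-0.002,0],"fingers":1},
    {"angular":[0,0,0],"dp":[0.63,-0.003,0],"fingers":1},
    {"angular":[0,0,0],"dp":[0.68,-0.003,0],"fingers":1},
    {"angular":[0,0,0],"dp":[0.68,-0.003,0],"fingers":1},
  ],
)

```text
time: 19.7
tool_pos: [414.5, 183.7, 119.9]
tcp_rot: [-180.0, -0.0, -169.5]
ft_force: [1.2, -0.3, -0.4]
finger_gap: -0.0
grip_force: 0.0
```

Emit:
step_arm(
  targets=[
    {"angular":[0,0,0],"dp":[0,0,0.05],"fingers":1},
    {"angular":[0,0,0],"dp":[0,0,0.13],"fingers":1},
    {"angular":[0,0,0],"dp":[0,0,0.22],"fingers":1},
    {"angular":[0,0,0],"dp":[0,0,0.31],"fingers":1},
    {"angular":[0,0,0],"dp":[0,0,0.38],"fingers":1},
    {"angular":[0,0,0],"dp":[0,0,0.43],"fingers":1},
    {"angular":[0,0,0],"dp":[0,0,0.435],"fingers":1},
    {"angular":[0,0,0],"dp":[0,0,0.435],"fingers":1},
  ],
)

```text
time: 20.7
tool_pos: [415.1, 183.8, 33.4]
tcp_rot: [180.0, 0.0, -169.5]
ft_force: [-0.5, 0.6, 0.1]
finger_gap: 0.0
grip_force: 0.0
```

```bash
python3 go.py 450.1 190.2 33 -169.35
```

```text
20.7 [415.14 183.85  33.43] [ 1.8000e+02  3.0000e-02 -1.6947e+02] F [-0.51  0.63  0.09]
dp [-0.1777 -0.0007  0.0021] ang z -0.0006
```

Emit:
step_arm(
  targets=[
    {"angular":[0,0,0],"dp":[-0.04,0,0],"fingers":1},
    {"angular":[0,0,0],"dp":[-0.08,0,0],"fingers":1},
    {"angular":[0,0,0],"dp":[-0.11,0,0],"fingers":1},
    {"angular":[0,0,0],"dp":[-0.14,0,0],"fingers":1},
    {"angular":[0,0,0],"dp":[-0.16,0,0],"fingers":1},
    {"angular":[0,0,0],"dp":[-0.175,0,0],"fingers":1},
    {"angular":[0,0,0],"dp":[-0.19,0,0],"fingers":1},
    {"angular":[0,0,0],"dp":[-0.2,0,0],"fingers":1},
  ],
)

```text
time: 21.7
tool_pos: [453.6, 191.0, 32.8]
tcp_rot: [-180.0, -0.1, -169.5]
ft_force: [-4.6, -1.4, 1.0]
finger_gap: -0.5
grip_force: 1.9
```

Emit:
step_arm(
  targets=[
    {"angular":[0,0,0],"dp":[-0.01,0,0],"fingers":1},
    {"angular":[0,0,0],"dp":[-0.02,0,0],"fingers":1},
    {"angular":[0,0,0],"dp":[-0.03,0,0],"fingers":1},
    {"angular":[0,0,0],"dp":[-0.04,0,0],"fingers":1},
    {"angular":[0,0,0],"dp":[-0.05,0,0],"fingers":1},
    {"angular":[0,0,0],"dp":[-0.06,0,0],"fingers":1},
    {"angular":[0,0,0],"dp":[-0.07,0,0],"fingers":1},
    {"angular":[0,0,0],"dp":[-0.07,0,0],"fingers":1},
  ],
)

```text
time: 22.7
tool_pos: [468.3, 193.7, 33.3]
tcp_rot: [180.0, 0.0, -169.5]
ft_force: [-0.7, -0.1, -0.9]
finger_gap: 0.3
grip_force: 0.5
```

Emit:
step_arm(
  targets=[
    {"angular":[0,0,0],"dp":[-0.006,0,0],"fingers":1},
    {"angular":[0,0,0],"dp":[-0.01,0,0],"fingers":1},
    {"angular":[0,0,0],"dp":[-0.014,0,0],"fingers":1},
    {"angular":[0,0,0],"dp":[-0.018,0,0],"fingers":1},
    {"angular":[0,0,0],"dp":[-0.022,0,0],"fingers":1},
    {"angular":[0,0,0],"dp":[-0.025,0,0],"fingers":1},
    {"angular":[0,0,0],"dp":[-0.028,0,0],"fingers":1},
    {"angular":[0,0,0],"dp":[-0.03,0,0],"fingers":1},
  ],
)

```text
time: 23.7
tool_pos: [473.8, 194.8, 33.2]
tcp_rot: [180.0, -0.0, -169.5]
ft_force: [-4.9, -1.6, 4.6]
finger_gap: -0.1
grip_force: 2.6
```

```bash
python3 go.py 475.7 195 33 -169.4;sed -i 's/{n}3.png/{n}4.png/g;s/PLATE+HAND,p0/PLATE,p0/;s/:140,264:299/:176,240:280/;s/549.3,209/565,212/' m2.py; sed -i 's/((("side",).*:$/((("side",),(0,1,3)),):/' m2.py; python3 m2.py
```

```text
23.7 [473.82 194.76  33.23] [ 180.     -0.   -169.46] F [-4.89 -1.56  4.58]
dp [-0.0094 -0.0006  0.0011] ang z -0.0003
23.7 [473.82 194.76  33.23] [ 180.     -0.   -169.46]
('side',) [5.74933e+02 2.13925e+02 2.00000e+01 1.66000e-01] 12.77 bedrel 13.08 0.1 -1.22
```

Emit:
step_arm(
  targets=[
    {"angular":[0,0,0],"dp":[-0.002,0,0],"fingers":1},
    {"angular":[0,0,0],"dp":[-0.004,0,0],"fingers":1},
    {"angular":[0,0,0],"dp":[-0.006,0,0],"fingers":1},
    {"angular":[0,0,0],"dp":[-0.006,0,0],"fingers":1},
    {"angular":[0,0,0],"dp":[-0.006,0,0],"fingers":1},
    {"angular":[0,0,0],"dp":[-0.006,0,0],"fingers":1},
    {"angular":[0,0,0],"dp":[-0.006,0,0],"fingers":1},
    {"angular":[0,0,0],"dp":[-0.006,0,0],"fingers":1},
  ],
)

```text
time: 24.8
tool_pos: [474.7, 194.9, 33.1]
tcp_rot: [-180.0, -0.0, -169.5]
ft_force: [-6.5, -1.0, 5.1]
finger_gap: -0.1
grip_force: 3.1
```

Emit:
step_arm(
  targets=[
    {"angular":[0,0,0],"dp":[-0.002,0,0],"fingers":1},
    {"angular":[0,0,0],"dp":[-0.004,0,0],"fingers":1},
    {"angular":[0,0,0],"dp":[-0.006,0,0],"fingers":1},
    {"angular":[0,0,0],"dp":[-0.008,0,0],"fingers":1},
    {"angular":[0,0,0],"dp":[-0.008,0,0],"fingers":1},
    {"angular":[0,0,0],"dp":[-0.008,0,0],"fingers":1},
    {"angular":[0,0,0],"dp":[-0.008,0,0],"fingers":1},
    {"angular":[0,0,0],"dp":[-0.008,0,0],"fingers":1},
  ],
)

```text
time: 25.8
tool_pos: [474.8, 194.9, 32.7]
tcp_rot: [-180.0, -0.2, -169.5]
ft_force: [-12.6, -2.7, 9.0]
finger_gap: -0.1
grip_force: 6.5
```

Emit:
step_arm(
  targets=[
    {"angular":[0,0,0],"dp":[-0.002,0,0],"fingers":1},
    {"angular":[0,0,0],"dp":[-0.004,0,0],"fingers":1},
    {"angular":[0,0,0],"dp":[-0.006,0,0],"fingers":1},
    {"angular":[0,0,0],"dp":[-0.007,0,0],"fingers":1},
    {"angular":[0,0,0],"dp":[-0.007,0,0],"fingers":1},
    {"angular":[0,0,0],"dp":[-0.007,0,0],"fingers":1},
    {"angular":[0,0,0],"dp":[-0.007,0,0],"fingers":1},
    {"angular":[0,0,0],"dp":[-0.007,0,0],"fingers":1},
  ],
)

```text
time: 26.8
tool_pos: [474.9, 195.0, 32.4]
tcp_rot: [-180.0, -0.4, -169.4]
ft_force: [-18.4, -3.5, 13.0]
finger_gap: -0.0
grip_force: 9.2
```

Emit:
step_arm(
  targets=[
    {"angular":[0,0,0],"dp":[0.02,0,0],"fingers":1},
    {"angular":[0,0,0],"dp":[0.06,0,0],"fingers":1},
    {"angular":[0,0,0],"dp":[0.12,0,0],"fingers":1},
    {"angular":[0,0,0],"dp":[0.2,0,0],"fingers":1},
    {"angular":[0,0,0],"dp":[0.28,0,-0.1],"fingers":1},
    {"angular":[0,0,0],"dp":[0.3,0,-0.3],"fingers":1},
    {"angular":[0,0,0],"dp":[0.3,0,-0.5],"fingers":1},
    {"angular":[0,0,0],"dp":[0.3,0,-0.6],"fingers":1},
  ],
)

```text
time: 27.8
tool_pos: [419.7, 184.8, 155.8]
tcp_rot: [180.0, 0.2, -169.5]
ft_force: [1.3, 0.1, -0.1]
finger_gap: -0.2
grip_force: 0.0
```

```bash
sed -i 's/{n}4.png/{n}5.png/g;s/PLATE,p0/PLATE+HAND,p0/;s/:176,240:280/:130,240:280/' m2.py; python3 m2.py
python3 - <<'E'
import cv2;im=cv2.imread('pics/side5.png')[100:210,210:340];cv2.imwrite('pics/c5.png',cv2.resize(im,None,fx=5,fy=5))
E
```

```text
27.8 [419.69 184.81 155.83] [ 179.97    0.25 -169.46]
('side',) [5.75701e+02 2.12851e+02 2.00000e+01 1.78000e-01] 12.43 bedrel 13.63 -1.1 -0.51
```

View pics/c5.png

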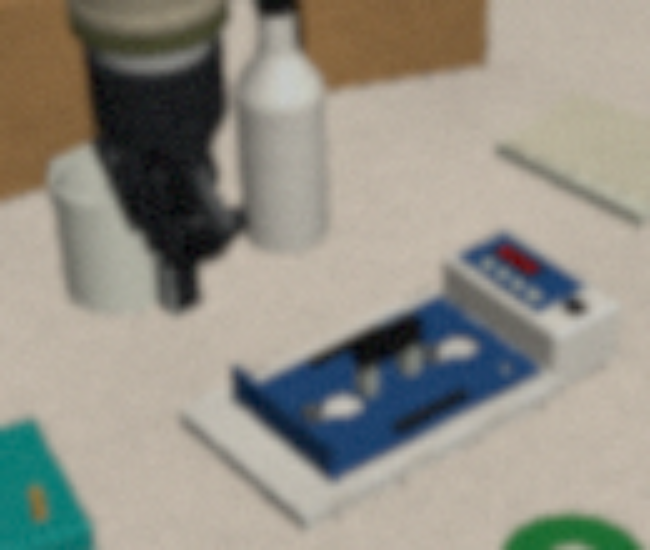

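The plate is home: both wide openings, at crop (340,405) and (460,347), are clear. The screw heads sit at the slot ends, the hard stop was felt, and the fit gives bed x ≈ +13. The arm is clear of everything.

```bash
python3 -c "
from bench import *
print(hand_in())"
```

```text
the job is handed in; nothing more can be done
None
```

The blue jig plate lies flat on the press bed with its flange away from the control box, pushed home to the hard stop under both screw heads; I handed the job in with the arm clear, at about 28 s of the 54 s allowed.

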